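# Make up a sausage sandwich and feed the slicer

## Robot

A 6-joint arm with a two-finger parallel gripper is mounted at the origin on the work surface. World frame = base frame: x ahead of the robot, y to its left, z up, the work surface at z = 0. Lengths are in m, angles in rad, forces in N, time in s.
With the tool pointing down it reaches from about 0.35 to 0.975 m from the base axis. Payload 4.9 kg.
Tool frame: the origin (TCP) lies at the very end of the fingers, on their centre line; the grasp point (between the pads) lies 19 mm behind it (ctrl.grip_point_offset is the distance from the TCP to the grasp point, in m); z points along the fingers, y is the line along which they close (so a half turn about z gives the same grasp; the last joint's range is limited). The gripper opens to 85 mm and grips with 20 to 120 N. Pads are 22 mm wide; open, the fingers measure 114 mm over their backs; the gripper's body (76 mm by 85 mm) begins 54 mm behind the grasp point. The pads swing forward as they close: fully open they stand 13 mm farther back than shut.
Start: joints at [-1.406, 0.053, 1.613, -0, 1.476, -0.119], TCP at [0.175, -0.6, 0.231] pointing down, gripper open.
Joint ranges: [-3.01, 3.01], [-1.01, 2.22], [0.06, 2.58], [-1.02, 4.17], [0.09, 2.62], [-3.14, 3.14]. Speed limits (rad/s): [2.57, 2.57, 3.14, 3.14, 3.14, 3.14].

## Interface

Orientations are given as a rotation vector (axis times angle).
In Python, from station import ctrl gives the robot as it stands.
- The arm moves only by the tool send_rows, never from a script. Its argument "rows" is a list of rows, each a list of 3 entries, a list of its own where there are three numbers: the finger opening in cm, from 0 to 8.54, then the shift along the tool's x, y, z in cm, then the turn about the tool's z in degrees. A call has 1 to 10 rows; each row shifts and turns the commanded pose from where the row before left it, along the tool's axes as they then stand; what a row does not reach is not made up. A row lasts 1/8 s, in which the tool goes at most 62.5 mm and 10.7 degrees, less where a joint would pass 70% of its speed; a pose out of reach is approached as far as the arm can. A call with a gripper value outside its range is refused whole. The fingers move at their own pace and stop on an object; "newtons" is the grip in N (left out, the last holds). Time passes only in rows, so rows that do not move let the fingers close. It gives the time, the measured TCP pose, the force, the opening and the grip force at its end, in the units of the state.
- ctrl.get_obs(): the state, without advancing time (a new reading comes with each control period).
- ctrl.get_image(name): name is "scene" or "top" or "wrist"; returns a dict with "frame" (480x640x3 uint8, red, green, blue), "range_z" (480x640 float32, m along the optical axis (not along the pixel's ray), 0 where there is no reading), "fx", "fy", "cx", "cy" (pixels), "k1" (the pictures are not rectified: a ray, as slopes to the right and down, at radius r is drawn at 1 + k1 r^2 times it, then the intrinsics apply), "cam_to_world" (4x4, takes a point from camera to world coordinates). Camera axes: x right, y down, z forward; pixel columns grow to the right and rows downward; lengths in m; the calibration is good to about 2 mm. A picture is of the moment at which its call begins.
- ctrl.finish_job(): hands the job in; it is judged then, once.
The state is a dict: "t": time; "q": joint angles; "dq": joint speeds; "effort": joint torques, N m; "tool_pos": TCP position; "tool_rot": TCP orientation; "contact_force": force on the tool from outside, world axes, zero at the start; "wrist_torque": the same for the moment, N m; "opening": finger opening in m; "grip_force": force on a finger pad.
Only numpy, scipy, OpenCV 4.12 (cv2) and the standard library are available. Lean on these libraries where they do the work, as an engineer would, in place of code of your own. Each camera call takes 0.05 s, during which the arm holds its last target. There are 200 camera calls.

## Task

Make up the sandwich in the middle of the white plate: the flat bottom half of the bun first, on it every sausage slice lying on the board, then the cheese round, and last the domed top half of the bun, dome up, all layers flat and neatly centred over one another. Also make the slicer ready for its next cut, before or after the sandwich: raise the blade by its handle clear of the sausage, leave it up, and push the sausage along the trough under the blade until its end touches the stop plate. Leave the bottles, jar, bowl and other things on the counter where they are.

Things in the scene. Friction and masses are not known exactly. Their poses are not given: they have to be found in the camera images.
- plate: White round ceramic plate, loose, 200 mm across, 16 mm high, low sloping rim, flat inner floor 5 mm above the underside; the origin is the centre of its underside, z up
- plate_in (a point): Centre of the plate's flat inner floor, on its upper face; the floor is flat to 62 mm from the centre
- bun_base_mid (a point): Bottom half of the bun, on the small bread board (15 mm thick); both faces flat, pale crumb faces, brown side. Flat disc 66 mm across and 16 mm thick, lying flat; the point is its centre, half-way up (8 mm above its underside), z is its axis
- slice1_mid (a point): Thick slice of sausage, on the large board (15 mm thick) at the start; two to four slices are there, all alike and in any order in the sandwich. Flat disc 58 mm across and 8 mm thick, lying flat; the point is its centre, half-way up (4 mm above its underside), z is its axis
- slice2_mid (a point): Thick slice of sausage, on the large board (15 mm thick) at the start; two to four slices are there, all alike and in any order in the sandwich. Flat disc 58 mm across and 8 mm thick, lying flat; the point is its centre, half-way up (4 mm above its underside), z is its axis
- slice3_mid (a point): Thick slice of sausage, on the large board (15 mm thick) at the start; two to four slices are there, all alike and in any order in the sandwich. Flat disc 58 mm across and 8 mm thick, lying flat; the point is its centre, half-way up (4 mm above its underside), z is its axis
- slice4_mid (a point): Thick slice of sausage, on the large board (15 mm thick) at the start; two to four slices are there, all alike and in any order in the sandwich. Flat disc 58 mm across and 8 mm thick, lying flat; the point is its centre, half-way up (4 mm above its underside), z is its axis
- cheese_mid (a point): Round of hard cheese, pale yellow, on the small bread board (15 mm thick) at the start. Flat disc 64 mm across and 8 mm thick, lying flat; the point is its centre, half-way up (4 mm above its underside), z is its axis
- bun_top_mid (a point): Domed top half of the bun, brown with a few seeds, on the small bread board (15 mm thick): 66 mm across, 26 mm high; its lowest 14 mm are a plain cylinder with a flat underside, the dome rises above that. The point is on its axis 13 mm above the underside, z points out of the dome
- sausage_mid (a point): The rest of the sausage: a stiff rod 58 mm in diameter and 130 mm long with flat ends, 0.34 kg, lying loose in the slicer's V-shaped trough; the point is its centre and x is its long axis, towards the stop
- slicer: Hand slicer, fixed to the counter: base plate 290 x 130 mm, origin at the centre of its underside, x along the trough towards the stop plate, z up. Its open 90 degree V trough runs from x = -135 mm to the stop; bottom edge 12 mm, tops of the walls 47 mm above the counter, 71 mm apart. The blade stands across the trough at x = 103 mm between two posts 135 mm high at y = +-53 mm
- stop_face (a point): On the face of the slicer's upright stop plate (face at x = 113 mm of the slicer), 53 mm above the counter, the height of the axis of a sausage lying in the trough. x runs along the trough into the stop plate, y across it, z up. The sausage touches the stop when its centre is at x = -65 mm; the blade stands at x = -10 mm and bars the way when down
- blade (a joint): Height of the blade (m): 0 fully down, 0.08 fully raised; it slides straight up and down in the posts, needs about 11 N to lift and stays where it is left. Its lower edge stands 20 mm above the counter when down and clears the sausage (82 mm high) from 0.062 up
- blade_handle (a point): Middle of the black handle bar of the blade: a horizontal round bar 20 mm thick and 116 mm long, lying across the trough (along y of the stop_face frame), 156 mm above the counter when the blade is down and moving up with it; two thin stems 36 mm either side of the middle hold it, so that the middle is free to be pinched from above
- milk1_mid (a point): White milk bottle, 42 mm across, 102 mm high, upright, to be left alone; point on its axis 50 mm up
- milk2_mid (a point): Second white milk bottle, 42 mm across, 102 mm high, upright, to be left alone; point on its axis 50 mm up
- pepper_mid (a point): Small glass jar with steel cap, 44 mm across, 80 mm high, to be left alone; point on its axis 40 mm up
- side_bowl_mid (a point): Steel bowl, 100 mm across, 45 mm high, to be left alone; point on its axis 22 mm up
- mustard_mid (a point): Amber bottle, 54 mm across, 150 mm high, to be left alone; point on its axis 70 mm up
- spreader_grip (a point): Wooden-handled spatula 190 mm long lying on the counter, to be left alone; the point is on its handle
Things that resemble listed ones, but are neither listed nor needed, are in the scene too. Leave any red look-alike of the part that bears slice2_mid alone.

How it is judged:
On the way, in this order (a step that is already met when the one before it is completed fails the run):
1. the bottom half of the bun lies flat in the middle of the plate (horizontal distance between bun_base_mid and plate below 0.015 m and z of bun_base_mid in the frame of plate_in below 0.012 m and (angle between bun_base_mid's own z axis and vertical below 0.12 rad or angle between bun_base_mid's own z axis and vertical above 3.02 rad)), for 0.2 s.
2. every sausage slice lies flat and centred on the bottom half (horizontal distance between each of slice1_mid, slice2_mid, slice3_mid, slice4_mid and bun_base_mid below 0.012 m and (angle between slice1_mid's own z axis and vertical below 0.12 rad or angle between slice1_mid's own z axis and vertical above 3.02 rad) and z of each of slice1_mid, slice2_mid, slice3_mid, slice4_mid in the frame of plate_in below 0.052 m and (angle between slice2_mid's own z axis and vertical below 0.12 rad or angle between slice2_mid's own z axis and vertical above 3.02 rad) and (angle between slice3_mid's own z axis and vertical below 0.12 rad or angle between slice3_mid's own z axis and vertical above 3.02 rad) and (angle between slice4_mid's own z axis and vertical below 0.12 rad or angle between slice4_mid's own z axis and vertical above 3.02 rad)), for 0.2 s.
3. the cheese round lies flat and centred on the slices (horizontal distance between cheese_mid and bun_base_mid below 0.012 m and (angle between cheese_mid's own z axis and vertical below 0.12 rad or angle between cheese_mid's own z axis and vertical above 3.02 rad) and z of cheese_mid in the frame of plate_in below 0.062 m), for 0.2 s.
4. the top half of the bun lies, dome up, centred on the cheese (horizontal distance between bun_top_mid and bun_base_mid below 0.012 m and (angle between bun_top_mid's own z axis and vertical below 0.12 rad or angle between bun_top_mid's own z axis and vertical above 3.02 rad) and angle between bun_top_mid's own z axis and vertical below 0.12 rad and z of cheese_mid in the frame of bun_top_mid between -0.021 and -0.013 m), for 0.2 s.
At the end, for the whole second after the job is handed in: Bottom half flat on the plate within 15 mm of its centre; all slices, cheese and top flat (7 deg) and within 12 mm of the bottom half's centre, slices under cheese, cheese directly under the top, dome up; blade above 0.062 m; sausage in the trough within 3 mm of the stop; all at rest (all of step 1 and all of step 4 and horizontal distance between each of slice1_mid, slice2_mid, slice3_mid, slice4_mid, cheese_mid and bun_base_mid below 0.012 m and (angle between slice1_mid's own z axis and vertical below 0.12 rad or angle between slice1_mid's own z axis and vertical above 3.02 rad) and (angle between slice2_mid's own z axis and vertical below 0.12 rad or angle between slice2_mid's own z axis and vertical above 3.02 rad) and (angle between slice3_mid's own z axis and vertical below 0.12 rad or angle between slice3_mid's own z axis and vertical above 3.02 rad) and (angle between slice4_mid's own z axis and vertical below 0.12 rad or angle between slice4_mid's own z axis and vertical above 3.02 rad) and z of each of slice1_mid, slice2_mid, slice3_mid, slice4_mid in the frame of bun_top_mid below -0.018 m and (angle between cheese_mid's own z axis and vertical below 0.12 rad or angle between cheese_mid's own z axis and vertical above 3.02 rad) and x of sausage_mid in the frame of stop_face above -0.068 m and y of sausage_mid in the frame of stop_face between -0.006 and 0.006 m and z of sausage_mid in the frame of stop_face below 0.006 m and angle between the x axis of sausage_mid and the x axis of stop_face, either way round below 0.06 rad and value of joint blade above 0.062 m and linear speed of each of slice1, slice2, slice3, slice4, bun_base, cheese, bun_top, sausage, plate below 0.02 m/s); the robot touches nothing.
It fails at once if a bottle, the jar or the bowl was pushed more than 40 mm away (distance of any of milk1_mid, milk2_mid, pepper_mid, side_bowl_mid, mustard_mid from where it was at the start of the episode above 0.04 m).
It fails at once if a bottle, the jar or the bowl was tipped over (angle between any of milk1_mid, milk2_mid, pepper_mid, side_bowl_mid, mustard_mid's own z axis and vertical above 0.6 rad).
It fails at once if the spatula was pushed more than 50 mm away (distance of spreader_grip from where it was at the start of the episode above 0.05 m).
Of slice1, slice2, slice3, slice4 only 2 to 4 are there at a start; the rules pass over those that are not, and their reading is None.
At some moment in a run one of bun_top, cheese may be knocked a few centimetres aside while the robot is not near it.
Once in a run the grip may slacken for a moment while it holds something.
It also fails if it takes over 208 s, if anything falls off the work surface, if the arm or the gripper's body presses on something with over 40 N, if the wrist force passes 120 N, or if a joint passes its speed limit or range.

## Working session

There is one attempt and no reset: what is moved stays moved. The work goes in short steps, Python scripts to look and compute and a tool call to move; the robot and the scene stay as the last step left them, time stands still between calls to the robot, and variables do not carry over. Pictures are saved under pics/ and viewed, at most 14 in all, crops included, and the job is handed in when it is done.

Besides the shell and the picture viewer there is one more tool, called as name([rows], argument=value, ...), one row to a line, values as JSON. send_rows: Moves the arm, as the interface text tells. Its arguments: {"type":"object","properties":{"rows":{"type":"array","items":{"type":"array"}},"newtons":{"type":"number"}},"required":["rows"]}

```bash
ls; mkdir -p pics
cat > h.py <<'E'
import numpy as np, cv2
from station import ctrl
def grab(n):
    im=ctrl.get_image(n); np.savez('/tmp/'+n+'.npz',**im); return im
def cloud(im):
    h,w=im['range_z'].shape; u,v=np.meshgrid(np.arange(w),np.arange(h))
    K=np.array([[im['fx'],0,im['cx']],[0,im['fy'],im['cy']],[0,0,1]],float)
    p=np.stack([u,v],-1).reshape(-1,1,2).astype(np.float64)
    s=cv2.undistortPoints(p,K,np.array([im['k1'],0,0,0],float)).reshape(h,w,2)
    z=im['range_z'][...,None]; c=np.concatenate([s*z,z,np.ones_like(z)],-1)
    return (c@np.array(im['cam_to_world']).T)[...,:3], s
def onplane(im,s,u,v,zp):
    T=np.array(im['cam_to_world']); d=T[:3,:3]@np.array([*s[int(round(v)),int(round(u))],1]); o=T[:3,3]
    return o+d*(zp-o[2])/d[2]
def save(im,name): cv2.imwrite('pics/'+name,cv2.cvtColor(im['frame'],cv2.COLOR_RGB2BGR))
E
python3 - <<'E'
from h import *
for n in ('scene','top'):
    im=grab(n); save(im,n+'0.png'); print(n,im['fx'],im['k1'],np.round(im['cam_to_world'],3).tolist())
o=ctrl.get_obs(); print(o)
E
```

```text
pics
scene 578.9627593996983 -0.09321210970649042 [[0.821, 0.337, -0.461, 1.158], [0.571, -0.5, 0.651, -0.911], [-0.011, -0.798, -0.603, 0.955], [0.0, 0.0, 0.0, 1.0]]
top 444.39107343644366 0.03805678499431169 [[0.017, -0.992, 0.125, 0.404], [-1.0, -0.016, 0.015, -0.022], [-0.013, -0.125, -0.992, 0.942], [0.0, 0.0, 0.0, 1.0]]
{'t': 0.1, 'q': array([-1.40601372e+00,  5.32923341e-02,  1.61420972e+00,  2.89699401e-05,
        1.47599583e+00, -1.19010267e-01]), 'dq': array([ 2.46912593e-05, -1.95416203e-03, -3.11765919e-03, -1.32072624e-04,
       -5.12361776e-04, -1.00221078e-03]), 'effort': array([-1.17178733e-03, -3.94909501e+01, -3.71364856e+01, -2.41712805e-04,
        3.93787224e-03, -1.85914899e-05]), 'tool_pos': array([ 0.17490479, -0.59941929,  0.23015336]), 'tool_rot': array([-3.10813270e+00, -4.44012600e-01,  2.31866631e-05]), 'contact_force': array([ 0.13460594, -1.05517227,  0.53367809]), 'wrist_torque': array([ 0.03380382, -0.06100897,  0.04553151]), 'grip_force': 0.0, 'opening': 0.08550565285246087}
```

View pics/scene0.png

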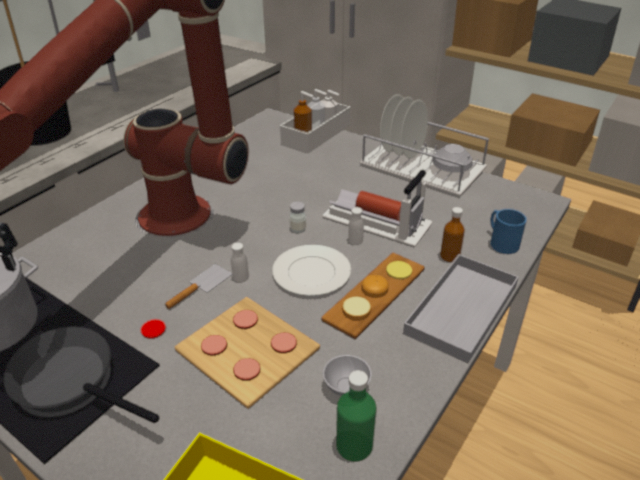

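View pics/top0.png

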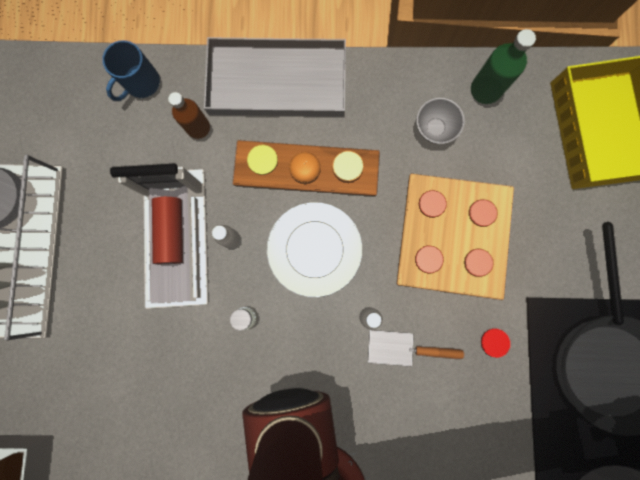

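The scene picture shows four sausage slices on the large board, with a red disc off the board at scene (153,329). In the top view:
- **Slices:** (433,204), (484,213), (430,259) and (480,263).
- **Red look-alike:** (495,343), not on the board, so I leave it alone.
- **Small board:** a yellow disc at (262,159), an orange dome at (305,167) and a pale disc at (348,165).
- **Plate:** (315,249).
- **Slicer:** sausage at (167,230), with the handle at (145,170).

The yellow disc could be the cheese and the pale one the bun base, or the reverse, so I'll check that in one close crop.

Run:
```python
from h import *
im=dict(np.load('/tmp/top.npz')); sc=dict(np.load('/tmp/scene.npz'))
P,s=cloud(im); F=im['frame']; hsv=cv2.cvtColor(F,cv2.COLOR_RGB2HSV)
c1=cv2.resize(F[130:205,225:390],None,fx=4,fy=4,interpolation=cv2.INTER_CUBIC)
c2=cv2.resize(sc['frame'][240:340,315:435],None,fx=4,fy=4,interpolation=cv2.INTER_CUBIC)
o=np.zeros((300+300,660,3),np.uint8); o[:300]=c1; o[300:,:360]=cv2.resize(c2,(360,300))
c3=cv2.resize(F[150:320,100:220],(212,300)); o[300:,400:612]=c3
cv2.imwrite('pics/crop1.png',cv2.cvtColor(o,cv2.COLOR_RGB2BGR))
for nm,(u,v),zt in [('s1',(433,204),.023),('s2',(484,213),.023),('s3',(430,259),.023),('s4',(480,263),.023),('yel',(262,159),.03),('dome',(305,167),.03),('pale',(348,165),.03),('plate',(315,249),.016),('floor',(315,249),.005),('red',(495,343),.01)]:
    # flood region of similar colour
    m=np.zeros((482,642),np.uint8); cv2.floodFill(F.copy(),m,(u,v),0,(12,)*3,(12,)*3,4|cv2.FLOODFILL_FIXED_RANGE|cv2.FLOODFILL_MASK_ONLY|(255<<8)) if False else cv2.floodFill(cv2.GaussianBlur(F,(3,3),0),m,(u,v),0,(25,)*3,(25,)*3,4|cv2.FLOODFILL_FIXED_RANGE|cv2.FLOODFILL_MASK_ONLY|(255<<8))
    m=m[1:-1,1:-1]; cs,_=cv2.findContours(m,0,2); c=max(cs,key=cv2.contourArea); (cu,cv_),r=cv2.minEnclosingCircle(c)
    M=cv2.moments(c); mu,mv=M['m10']/M['m00'],M['m01']/M['m00']
    zz=np.median(P[...,2][m>0]); print(nm,F[v,u],np.round([cu,cv_,r,mu,mv],1),'z',zz.round(4),'xy',onplane(im,s,mu,mv,zz)[:2].round(4))
# slicer bits
for nm,sl in (('handle',(slice(155,190),slice(100,200))),('saus',(slice(185,275),slice(140,195)))):
    Q=P[sl]; h=hsv[sl]
    if nm=='handle': k=(h[...,2]<60)&(Q[...,2]>.14)
    else: k=(h[...,1]>120)&((h[...,0]<10)|(h[...,0]>170))&(Q[...,2]>.05)
    q=Q[k]; print(nm,k.sum(),np.round([q.min(0),np.median(q,0),q.max(0)],4).tolist())
    C=np.cov((q[:,:2]).T); w,V=np.linalg.eigh(C); print(' axis',np.round(V[:,1],3))
    print(' mean',q.mean(0).round(4))
```

```text
s1 [223 151 122] [430.  232.5  60.6 429.7 228.2] z 0.0158 xy [ 0.5375 -0.2336]
s2 [223 147 119] [483.6 211.2  15.2 484.4 211.6] z 0.023 xy [ 0.5717 -0.3435]
s3 [226 161 134] [429.4 258.7  12.8 429.4 258.9] z 0.0235 xy [ 0.472  -0.2289]
s4 [224 150 122] [482.5 260.   37.5 481.3 263.1] z 0.0226 xy [ 0.4657 -0.3346]
yel [223 227 118] [261.8 158.7  14.  261.8 158.9] z 0.0227 xy [0.6795 0.1228]
dome [224 159  79] [304.1 167.3  10.1 304.2 167.6] z 0.0399 xy [0.6563 0.0318]
pale [223 227 175] [347.6 165.1  13.9 347.7 165.3] z 0.0311 xy [ 0.6665 -0.0601]
plate [226 229 232] [314.1 248.9  46.5 314.1 248.9] z 0.0097 xy [0.49   0.0087]
floor [226 229 232] [314.1 248.9  46.5 314.1 248.9] z 0.0097 xy [0.49   0.0087]
red [219  43  39] [496.  342.6  13.9 495.9 342.7] z 0.0082 xy [ 0.3049 -0.3645]
handle 694 [[0.4039, -0.0223, 0.1409], [0.6108, 0.3079, 0.1698], [0.6245, 0.3676, 0.9418]]
 axis [0.246 0.969]
 mean [0.6097 0.3064 0.1748]
saus 1839 [[0.4039, -0.0223, 0.0527], [0.5172, 0.296, 0.0777], [0.584, 0.3324, 0.9418]]
 axis [-0.987 -0.162]
 mean [0.5173 0.2968 0.0774]
```

View pics/crop1.png

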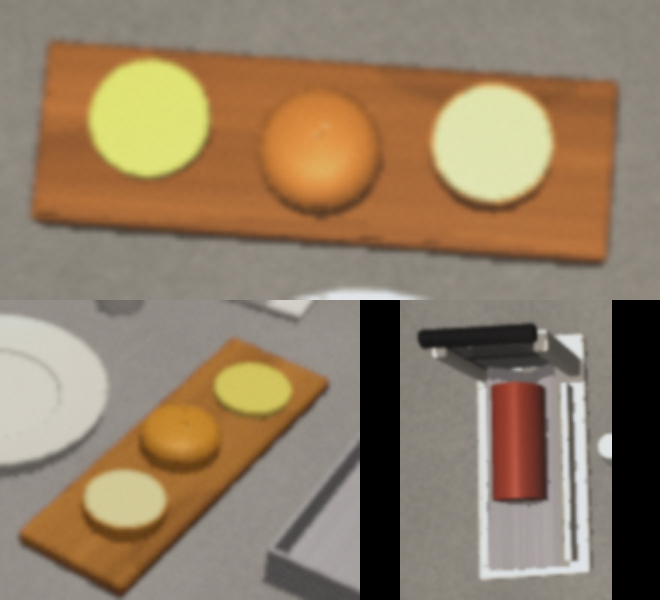

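The crop shows the yellow disc (left, about (262,159)) is thin, with its top at z = 23 mm, so it is the cheese. The pale disc (348,165) is 16 mm thick with a brown side, so it is the bun base. The orange dome at (305,167) is the bun top, and the sausage lies in the trough below the lowered blade.

Next I'll refine the slices, handle and slicer axis.

Run:
```python
from h import *
im=dict(np.load('/tmp/top.npz')); P,s=cloud(im); F=im['frame'].astype(int); ok=im['range_z']>.1
gb=cv2.GaussianBlur((F[...,1]-F[...,2]).astype(np.float32),(5,5),0)
print(gb[204,433],gb[235,455])
m=((gb<(gb[204,433]+gb[235,455])/2)&(F[...,0]-F[...,1]>45)).astype(np.uint8)[185:285,405:510]
for c in cv2.findContours(cv2.morphologyEx(m,2,np.ones((3,3),np.uint8)),0,2)[0]:
    if cv2.contourArea(c)>200:
        (u,v),r=cv2.minEnclosingCircle(c); print('slice',round(u+405),round(v+185),round(r,1),onplane(im,s,u+405,v+185,.023)[:2].round(4))
for nm,u,v,z in (('cheese',261.8,158.8,.023),('base',347.6,165.2,.031)): print(nm,onplane(im,s,u,v,z)[:2].round(4))
# dome outline
w=((F[...,0]-F[...,2]>105)&(F[...,1]>110))[140:195,280:330].astype(np.uint8)
c=max(cv2.findContours(w,0,2)[0],key=cv2.contourArea);(u,v),r=cv2.minEnclosingCircle(c);print('dome',u+280,v+140,r,onplane(im,s,u+280,v+140,.028)[:2].round(4))
V=F.max(-1)
k=np.zeros_like(ok);k[155:190,100:200]=1;k&=ok&(V<60)&(P[...,2]>.155)&(P[...,2]<.18)
q=P[k];a,b=np.linalg.eigh(np.cov(q[:,:2].T));print('handle',q.min(0).round(3),q.max(0).round(3),q.mean(0).round(4),b[:,1].round(3))
k=np.zeros_like(ok);k[185:275,140:195]=1;k&=ok&(F[...,0]-F[...,1]>60)&(P[...,2]>.05)&(P[...,2]<.1)
q=P[k];a,b=np.linalg.eigh(np.cov(q[:,:2].T));print('saus',q.min(0).round(3),q.max(0).round(3),q.mean(0).round(4),b[:,1].round(3))
t=q[q[:,2]>.078];a,b=np.linalg.eigh(np.cov(t[:,:2].T));print('ridge',t.min(0).round(3),t.max(0).round(3),t.mean(0).round(4),b[:,1].round(3))
```

```text
28.460938 73.32031
slice 479 262 14.5 [ 0.4676 -0.3305]
slice 429 259 14.6 [ 0.472 -0.229]
slice 483 212 14.2 [ 0.5717 -0.3415]
slice 432 204 14.3 [ 0.5872 -0.2367]
cheese [0.6794 0.1227]
base [ 0.6665 -0.0601]
dome 304.1428565979004 165.9285717010498 13.576227188110352 [0.664  0.0326]
handle [0.601 0.254 0.156] [0.624 0.368 0.175] [0.6112 0.3086 0.1693] [-0.077  0.997]
saus [0.453 0.279 0.067] [0.583 0.329 0.085] [0.5177 0.3016 0.0782] [-0.997 -0.071]
ridge [0.453 0.284 0.078] [0.582 0.324 0.085] [0.5168 0.3035 0.0806] [-0.996 -0.084]
```

send_rows([
  [8.5,[0,0,-1],-10.5],
  [8.5,[0,0,-1],-10.5],
  [8.5,[0,0,0],-10.5],
  [8.5,[0,0,0],-10.5],
  [8.5,[0,0,0],-10.5],
  [8.5,[0,0,0],-10.5],
  [8.5,[0,0,0],-10.5],
  [8.5,[0,0,0],0],
], newtons=60)

```text
t: 1.1
tool_pos: [0.1749, -0.5997, 0.2506]
tool_rot: [-2.228, -2.214, -0.001]
contact_force: [-0.3, -0.3, -0.6]
opening: 0.0849
grip_force: 0.0
```

send_rows([
  [8.5,[3.6,3.3,0],0],
  [8.5,[3.6,3.3,0],0],
  [8.5,[3.6,3.3,0],0],
  [8.5,[3.6,3.3,0],0],
  [8.5,[3.6,3.3,0],0],
  [8.5,[3.6,3.3,0],0],
  [8.5,[3.6,3.3,0],0],
  [8.5,[3.6,3.3,0],0],
  [8.5,[3.6,3.3,0],0],
  [8.5,[3.6,3.3,0],0],
])

```text
t: 2.35
tool_pos: [0.5073, -0.24, 0.2512]
tool_rot: [2.23, 2.213, -0.0]
contact_force: [0.4, -1.8, 0.4]
opening: 0.0851
grip_force: 0.0
```

send_rows([
  [8.5,[3.6,3.3,0],0],
  [8.5,[3.6,3.3,0],0],
  [8.5,[3.6,3.3,0],0],
  [8.5,[3.6,3.3,0],0],
  [8.5,[3.6,3.0,0],0],
  [8,[0,0,4],0],
  [8,[0,0,4],0],
  [8,[0,0,4],0],
  [8,[0,0,3],0],
  [8,[0,0,0],0],
])

```text
t: 3.6
tool_pos: [0.6667, -0.0615, 0.0973]
tool_rot: [-2.224, -2.21, 0.006]
contact_force: [0.3, -0.5, -0.5]
opening: 0.0799
grip_force: 0.0
```

Run:
```python
from h import *
im=grab('wrist'); save(im,'w1.png'); print(np.round(im['cam_to_world'],3).tolist(),im['fx'])
print(ctrl.get_obs()['tool_pos'])
```

```text
[[1.0, -0.004, -0.009, 0.668], [-0.006, -0.946, -0.324, 0.022], [-0.007, 0.324, -0.946, 0.239], [0.0, 0.0, 0.0, 1.0]] 364.18060278229456
[ 0.66835804 -0.06183589  0.10004932]
```

View pics/w1.png

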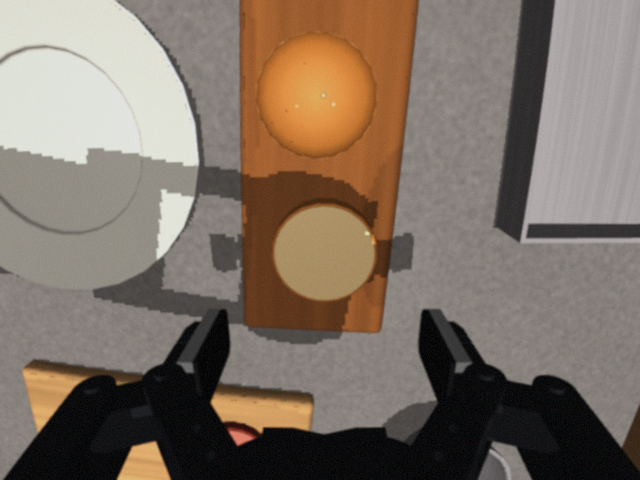

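The wrist view shows the bun base centred at (325,251), r about 51, and the dome at (317,94), with the fingers to either side below. I'll convert both to world coordinates.

```bash
cat >> h.py <<'E'
def disc(im,u,v,z,tol=40):
    """flood from (u,v) in the wrist image, fit circle, cast to plane z"""
    P,s=cloud(im); m=np.zeros((482,642),np.uint8)
    cv2.floodFill(cv2.GaussianBlur(im['frame'],(5,5),0),m,(u,v),0,(tol,)*3,(tol,)*3,4|cv2.FLOODFILL_FIXED_RANGE|cv2.FLOODFILL_MASK_ONLY|(255<<8))
    c=max(cv2.findContours(m[1:-1,1:-1],0,2)[0],key=cv2.contourArea); (a,b),(w,h),_=cv2.fitEllipse(cv2.convexHull(c))
    return np.round([a,b,w/2,h/2],1),onplane(im,s,a,b,z)[:2].round(4)
E
python3 - <<'E'
from h import *
im=dict(np.load('/tmp/wrist.npz'))
print(disc(im,325,251,.031)); print(disc(im,300,90,.029,60))
E
```

```text
(array([324. , 252.6,  47.1,  50.4]), array([ 0.6662, -0.0574]))
(array([315.1,  92.7,  55.6,  59.1]), array([0.6619, 0.0343]))
```

send_rows([
  [8.2,[0.3,-0.2,3],0],
  [8.2,[0,0,3],0],
  [8.2,[0,0,1],0],
  [8.2,[0,0,1],0],
  [8.2,[0,0,0],0],
])

```text
t: 4.28
tool_pos: [0.6677, -0.0591, 0.0219]
tool_rot: [2.226, 2.216, 0.001]
contact_force: [-0.9, -0.5, -0.2]
opening: 0.0818
grip_force: 0.0
```

send_rows([
  [5,[0,0,0],0],
  [5,[0,0,0],0],
  [5,[0,0,0],0],
  [5,[0,0,0],0],
])

```text
t: 4.78
tool_pos: [0.6689, -0.0594, 0.024]
tool_rot: [2.224, 2.215, 0.003]
contact_force: [-1.6, -0.9, 5.5]
opening: 0.0616
grip_force: 63.4
```

send_rows([
  [5,[0,0,-2],0],
  [5,[0,0,-4],0],
  [5,[0,0,-4],0],
  [5,[0,0,0],0],
])

```text
t: 5.28
tool_pos: [0.6707, -0.0596, 0.128]
tool_rot: [2.22, 2.211, 0.009]
contact_force: [0.5, 0.4, -0.9]
opening: 0.0496
grip_force: 0.0
```

Run:
```python
from h import *
im=grab('wrist'); save(im,'w2.png')
```

```text
(no output)
```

View pics/w2.png

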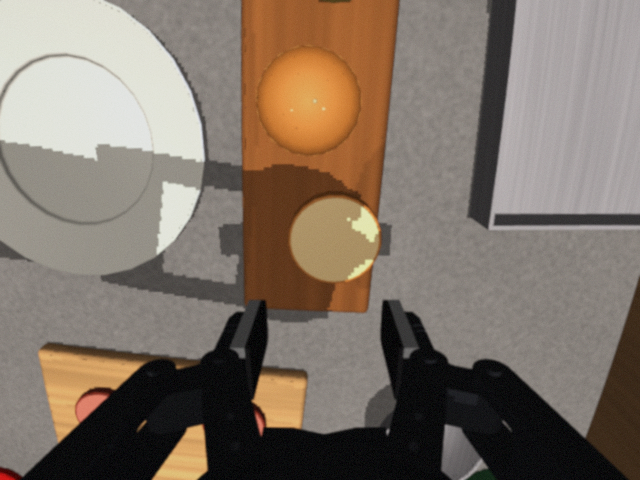

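The wrist view shows the fingers empty, so they slipped off over the top of the disc. The base now sits at about (335,238). I need to go about 10 mm lower.

Run:
```python
from h import *
im=dict(np.load('/tmp/wrist.npz'))
print(disc(im,320,240,.031,70))
t=grab('top');P,s=cloud(t)
print(disc(t,348,165,.031,45))
print(ctrl.get_obs()['tool_pos'])
```

```text
(array([321.1, 236. , 322.1, 410.4]), array([ 0.6697, -0.0551]))
(array([272.6, 257. , 211.1, 241.8]), array([0.4702, 0.0919]))
[ 0.66773207 -0.05908977  0.12261569]
```

Run:
```python
from h import *
im=dict(np.load('/tmp/wrist.npz'));P,s=cloud(im)
q=P[180:300,250:400].reshape(-1,3);q=q[(q[:,2]>.027)&(q[:,2]<.036)]
print(onplane(im,s,335,239,.031),len(q),(q.min(0)+q.max(0))/2,np.ptp(q,0),np.median(q[:,2]))
```

```text
[ 0.67939127 -0.05735807  0.031     ] 6532 [ 0.67881051 -0.0590887   0.02985211] [0.06467342 0.0657041  0.00555873] 0.030382157111433522
```

send_rows([
  [8.2,[0.1,1.1,0],0],
  [8.2,[0,0,4],0],
  [8.2,[0,0,4],0],
  [8.2,[0,0,1.5],0],
  [8.2,[0,0,1],0],
  [8.2,[0,0,0.5],0],
  [8.2,[0,0,0],0],
  [8.2,[0,0,0],0],
])

```text
t: 6.38
tool_pos: [0.6792, -0.0582, 0.0127]
tool_rot: [2.225, 2.215, 0.002]
contact_force: [-0.1, -0.6, 0.1]
opening: 0.0824
grip_force: 0.0
```

send_rows([
  [5,[0,0,0],0],
  [5,[0,0,0],0],
  [5,[0,0,0],0],
  [5,[0,0,0],0],
])

```text
t: 6.88
tool_pos: [0.6794, -0.0583, 0.0129]
tool_rot: [2.225, 2.215, 0.002]
contact_force: [-0.4, -0.4, 5.7]
opening: 0.0635
grip_force: 66.3
```

send_rows([
  [5,[0,0,-1],0],
  [5,[0,0,-3],0],
  [5,[0,0,-4],0],
  [5,[0,0,0],0],
])

```text
t: 7.38
tool_pos: [0.681, -0.0586, 0.0961]
tool_rot: [2.221, 2.212, 0.007]
contact_force: [-0.4, -0.3, -0.1]
opening: 0.0637
grip_force: 65.8
```

send_rows([
  [5,[1.5,-4,0],0],
  [5,[1.7,-5,0],0],
  [5,[1.7,-5,0],0],
  [5,[1.8,-5,0],0],
  [5,[0,0,3],0],
  [5,[0,0,3],0],
  [5,[0,0,1.5],0],
  [5,[0,0,0.7],0],
  [5,[0,0,0.5],0],
  [5,[0,0,0],0],
])

```text
t: 8.62
tool_pos: [0.489, 0.0096, 0.0046]
tool_rot: [2.226, 2.216, 0.0]
contact_force: [-0.7, -0.1, -1.1]
opening: 0.0636
grip_force: 65.9
```

send_rows([
  [5,[0,0,0.1],0],
  [6.6,[0,0,0],0],
  [7,[0,0,0],0],
  [7.6,[0,0,0],0],
  [7.6,[0,0,0],0],
  [7.6,[0,0,-2],0],
  [7.6,[0,0,-5],0],
  [7.6,[0,0,-5],0],
  [8,[0,0,-3],0],
  [8,[0,0,0],0],
])

```text
t: 9.88
tool_pos: [0.4906, 0.0094, 0.1566]
tool_rot: [2.222, 2.213, 0.006]
contact_force: [-0.9, 0.3, 0.2]
opening: 0.0799
grip_force: 0.0
```

Run:
```python
from h import *
im=grab('wrist'); save(im,'w3.png');P,s=cloud(im)
k=im['range_z']>.1; print(ctrl.get_obs()['tool_pos'])
q=P[k&(P[...,2]>.016)&(P[...,2]<.026)&(abs(P[...,0]-.49)<.05)&(abs(P[...,1]-.01)<.05)]
print((q.min(0)+q.max(0))/2,np.ptp(q,0),np.median(q[:,2]))
q=P[k&(P[...,2]>.011)&(P[...,2]<.026)&(abs(P[...,0]-.49)<.12)&(abs(P[...,1]-.01)<.12)]
print('plate',(q.min(0)+q.max(0))/2,np.ptp(q,0))
```

```text
[0.48914252 0.00963044 0.15412493]
[0.4888     0.00890476 0.01933333] [0.06514564 0.06555296 0.00658673] 0.020363971928718305
plate [0.50025297 0.00829128 0.01681364] [0.21922939 0.19791181 0.01162613]
```

View pics/w3.png

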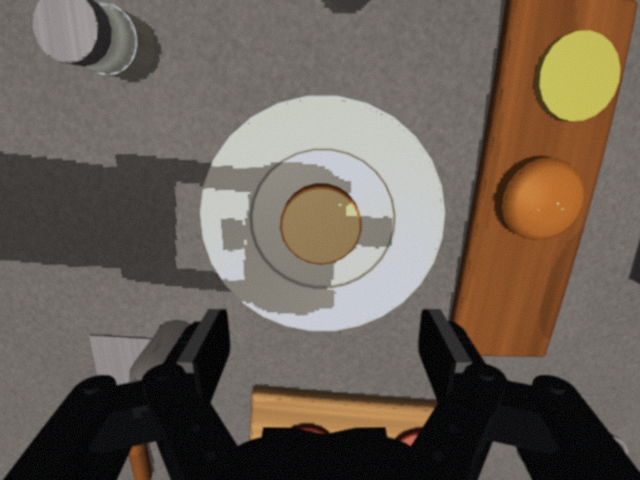

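The wrist view shows the base at (321,224), flat and centred on the plate (322,213), and measured at (0.489, 0.009). Next is the slices. I'll hover over the large board.

send_rows([
  [8,[-4.5,0.5,0],0],
  [8,[-5.5,0.6,0],0],
  [8,[-5.5,0.6,0],0],
  [8,[-5.5,0.6,0],0],
  [8,[-5.5,0.6,0],0],
  [8,[-5.5,0.6,0],0],
  [8,[-2,0.5,0],0],
  [8,[0,0,0],0],
  [8,[0,0,0],0],
])

```text
t: 11.05
tool_pos: [0.5267, -0.3288, 0.152]
tool_rot: [-2.223, -2.216, -0.0]
contact_force: [-0.5, 0.0, -0.7]
opening: 0.0799
grip_force: 0.0
```

Run:
```python
from h import *
im=grab('wrist'); P,s=cloud(im); print(ctrl.get_obs()['tool_pos']); F=im['frame'].astype(int)
k=(im['range_z']>.1)&(P[...,2]>.0195)&(P[...,2]<.028)&(F[...,0]>F[...,1]*1.25)
n,l,st,_=cv2.connectedComponentsWithStats(cv2.morphologyEx(k.astype(np.uint8),2,np.ones((3,3),np.uint8)))
for i in range(1,n):
    if st[i,4]>300:
        q=P[l==i]; print(st[i],((q.min(0)+q.max(0))/2).round(4),np.ptp(q,0).round(3),np.median(q[:,2]).round(4))
```

```text
[ 0.52690742 -0.32868549  0.15245652]
[ 208   50   81   87 5423] [ 0.473  -0.2294  0.0222] [0.057 0.058 0.005] 0.0223
[ 372   63   81   85 5296] [ 0.5895 -0.2378  0.0221] [0.057 0.057 0.005] 0.0223
[ 214  194   72   71 3949] [ 0.4678 -0.3299  0.022 ] [0.056 0.058 0.005] 0.0224
[ 345  209   73   68 3874] [ 0.5718 -0.3415  0.0221] [0.057 0.057 0.005] 0.0224
[589 391  51  15 322] [ 0.8147 -0.5045  0.0237] [0.057 0.012 0.008] 0.0236
```

send_rows([
  [7.8,[-1.3,4.5,0],0],
  [7.8,[0,0,5],0],
  [7.8,[0,0,5],0],
  [7.8,[0,0,2.5],0],
  [7.8,[0,0,1],0],
  [7.8,[0,0,0.6],0],
  [7.8,[0,0,0],0],
  [7.8,[0,0,0],0],
])

```text
t: 12.1
tool_pos: [0.573, -0.3442, 0.014]
tool_rot: [2.224, 2.215, 0.001]
contact_force: [-0.5, 0.7, -0.1]
opening: 0.0782
grip_force: 0.0
```

send_rows([
  [4.5,[0,0,0],0],
  [4.5,[0,0,0],0],
  [4.5,[0,0,0],0],
  [4.5,[0,0,0],0],
])

```text
t: 12.6
tool_pos: [0.5731, -0.3445, 0.0142]
tool_rot: [2.224, 2.215, 0.001]
contact_force: [-0.5, 0.6, 5.8]
opening: 0.0545
grip_force: 63.2
```

send_rows([
  [4.5,[0,0,-1],0],
  [4.5,[0,0,-3],0],
  [4.5,[0,0,-4],0],
  [4.5,[0,0,0],0],
  [4.5,[0,0,0],0],
])

```text
t: 13.22
tool_pos: [0.5716, -0.3433, 0.0917]
tool_rot: [-2.225, -2.216, 0.0]
contact_force: [0.0, 0.0, -0.3]
opening: 0.0546
grip_force: 63.2
```

Run:
```python
from h import *
im=grab('wrist'); save(im,'w4.png'); o=ctrl.get_obs(); print(o['tool_pos'],o['opening'])
```

```text
[ 0.57117644 -0.34298108  0.09073807] 0.054639051988592424
```

View pics/w4.png

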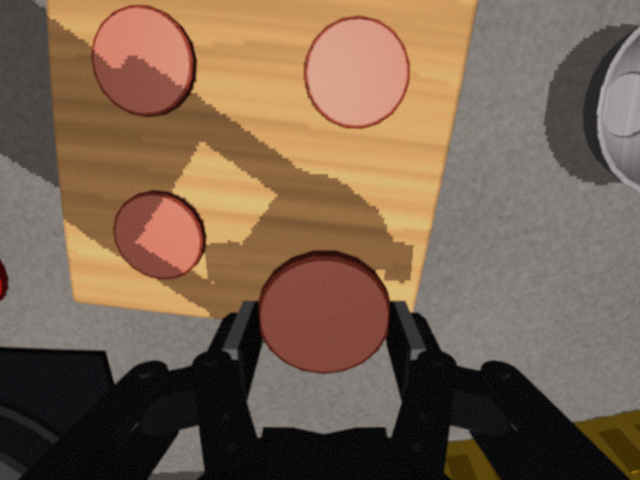

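The slice is held flat at the fingertips, at (325,312). I'll measure its offset from the TCP.

```bash
cat >> h.py <<'E'
def held(im,rg=1.25):
    P,s=cloud(im); F=im['frame'].astype(int); t=ctrl.get_obs()['tool_pos']
    k=(im['range_z']>.1)&(abs(P[...,2]-t[2]-.008)<.018)&(abs(P[...,:2]-t[:2]).max(-1)<.045)&(F[...,0]>F[...,2]*rg)&(F[...,0]>40)
    q=P[cv2.morphologyEx(k.astype(np.uint8),2,np.ones((3,3),np.uint8))>0]
    print('tcp',t.round(4),'held-tcp',((q.min(0)+q.max(0))/2-t).round(4),np.ptp(q,0).round(3),'ztop',(np.median(q[:,2])-t[2]).round(4))
def stack(im,lo,hi,c=(.489,.009),rg=0):
    P,s=cloud(im); F=im['frame'].astype(int)
    k=(im['range_z']>.1)&(P[...,2]>lo)&(P[...,2]<hi)&(abs(P[...,:2]-np.array(c)).max(-1)<.055)
    q=P[cv2.morphologyEx(k.astype(np.uint8),2,np.ones((3,3),np.uint8))>0]; A=np.c_[q[:,:2],np.ones(len(q))]
    print('stack',((q.min(0)+q.max(0))/2).round(4),np.ptp(q,0).round(3),'ztop',np.median(q[:,2]).round(4),'slope',np.linalg.lstsq(A,q[:,2],rcond=None)[0][:2].round(3))
E
python3 - <<'E'
from h import *
held(dict(np.load('/tmp/wrist.npz')))
E
```

```text
tcp [ 0.5712 -0.343   0.0907] held-tcp [0.0004 0.0023 0.006 ] [0.055 0.058 0.012] ztop 0.009
```

send_rows([
  [4.5,[4,-1,0],0],
  [4.5,[5,-1.2,0],0],
  [4.5,[5,-1.2,0],0],
  [4.5,[5,-1.2,0],0],
  [4.5,[5,-1.2,0],0],
  [4.5,[5,-1.2,0],0],
  [4.5,[4,-1.2,0],0],
  [4.5,[2,0,0],0],
  [4.5,[0,0,4.5],0],
  [4.5,[0,0,0],0],
])

```text
t: 14.52
tool_pos: [0.4868, 0.0076, 0.0424]
tool_rot: [-2.219, -2.211, 0.011]
contact_force: [0.3, 0.1, -0.3]
opening: 0.0545
grip_force: 63.4
```

send_rows([
  [4.5,[0,0,0],0],
  [4.5,[0,0,0],0],
])

```text
t: 14.78
tool_pos: [0.4926, 0.0062, 0.0487]
tool_rot: [2.225, 2.215, 0.002]
contact_force: [0.3, 0.3, -0.2]
opening: 0.0546
grip_force: 63.4
```

Run:
```python
from h import *
held(grab('wrist'))
```

```text
tcp [0.4927 0.0063 0.0488] held-tcp [-0.0001  0.0026  0.0058] [0.055 0.057 0.009] ztop 0.008
```

send_rows([
  [4.5,[0,-0.4,1.5],0],
  [4.5,[0,0,1],0],
  [4.5,[0,0,0.3],0],
  [4.5,[0,0,0],0],
  [4.5,[0,0,0],0],
  [4.5,[0,0,0],0],
])

```text
t: 15.58
tool_pos: [0.487, 0.0067, 0.0201]
tool_rot: [-2.224, -2.216, 0.003]
contact_force: [-7.9, 1.2, 13.2]
opening: 0.0544
grip_force: 64.8
```

send_rows([
  [4.5,[0,0.1,-0.1],0],
  [4.5,[0,0,0],0],
  [6,[0,0,0],0],
  [6.5,[0,0,0],0],
  [7,[0,0,0],0],
  [7.6,[0,0,-1],0],
  [7.6,[0,0,-4],0],
  [7.6,[0,0,-5],0],
  [7.6,[0,0,-3],0],
  [7.6,[0,0,0],0],
])

```text
t: 16.82
tool_pos: [0.4909, 0.0064, 0.1545]
tool_rot: [2.222, 2.213, 0.007]
contact_force: [-0.4, 0.1, 0.0]
opening: 0.0758
grip_force: 0.0
```

Run:
```python
from h import *
im=grab('wrist');save(im,'w5.png'); print(ctrl.get_obs()['tool_pos']); stack(im,.012,.024); stack(im,.0245,.035)
```

```text
[0.48943449 0.00661809 0.15198955]
stack [0.4884 0.0176 0.018 ] [0.064 0.049 0.012] ztop 0.02 slope [ 0.001 -0.029]
stack [0.4881 0.0096 0.0278] [0.057 0.057 0.006] ztop 0.0284 slope [-0.001 -0.004]
```

View pics/w5.png

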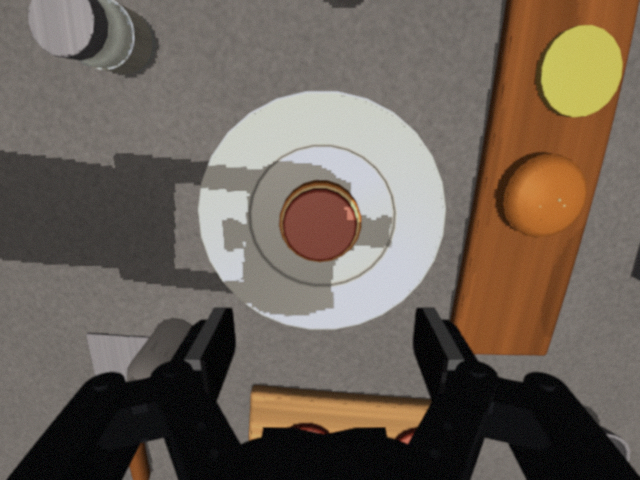

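The wrist view shows the first slice flat and centred on the base, at (320,224). Next slice.

send_rows([
  [7.8,[-4,2,0],0],
  [7.8,[-5,2,0],0],
  [7.8,[-5,2,0],0],
  [7.8,[-5,2,0],0],
  [7.8,[-4,2,0],0],
  [7.8,[-1.3,0,4],0],
  [7.8,[0,0,5],0],
  [7.8,[0,0,2],0],
  [7.8,[0,0,0],0],
  [7.8,[0,0,0],0],
])

```text
t: 18.12
tool_pos: [0.5888, -0.2371, 0.0423]
tool_rot: [2.224, 2.215, 0.001]
contact_force: [0.5, 0.5, 0.5]
opening: 0.0781
grip_force: 0.0
```

send_rows([
  [7.8,[0,0,0],0],
  [7.8,[0,0,0],0],
])

```text
t: 18.38
tool_pos: [0.5885, -0.2371, 0.0421]
tool_rot: [2.224, 2.215, 0.001]
contact_force: [-0.1, -0.1, 0.8]
opening: 0.0782
grip_force: 0.0
```

send_rows([
  [7.8,[-0.1,0.1,1.5],0],
  [7.8,[0,0,1],0],
  [7.8,[0,0,0.3],0],
  [7.8,[0,0,0],0],
  [4.5,[0,0,0],0],
  [4.5,[0,0,0],0],
  [4.5,[0,0,0],0],
  [4.5,[0,0,0],0],
])

```text
t: 19.38
tool_pos: [0.5895, -0.2382, 0.0136]
tool_rot: [2.224, 2.215, 0.001]
contact_force: [0.7, -0.4, 4.9]
opening: 0.0547
grip_force: 63.6
```

send_rows([
  [4.5,[0,0,-1],0],
  [4.5,[0,0,-3],0],
  [4.5,[0,0,-4],0],
  [4.5,[4,-1.5,0],0],
  [4.5,[5,-2.1,0],0],
  [4.5,[5,-2.1,0],0],
  [4.5,[5,-2.1,0],0],
  [4.5,[4,-2.1,0],0],
  [4.5,[1.5,0,0],0],
  [4.5,[0,0,0],0],
])

```text
t: 20.62
tool_pos: [0.4907, 0.0081, 0.0925]
tool_rot: [2.224, 2.218, -0.0]
contact_force: [-0.7, 0.4, 0.1]
opening: 0.055
grip_force: 63.2
```

send_rows([
  [4.5,[0,0,3],0],
  [4.5,[0,0,0],0],
  [4.5,[0,0,0],0],
])

```text
t: 21.0
tool_pos: [0.4912, 0.0068, 0.0629]
tool_rot: [2.227, 2.215, 0.0]
contact_force: [0.0, -0.1, 0.1]
opening: 0.0545
grip_force: 63.3
```

Run:
```python
from h import *
held(grab('wrist'))
```

```text
tcp [0.4915 0.007  0.0633] held-tcp [-0.0004  0.0005  0.0064] [0.055 0.057 0.009] ztop 0.0083
```

send_rows([
  [4.5,[0.2,-0.3,2],0],
  [4.5,[0,0,1.1],0],
  [4.5,[0,0,0.4],0],
  [4.5,[0,0,0],0],
  [4.5,[0,0,0],0],
])

```text
t: 21.68
tool_pos: [0.4881, 0.0096, 0.0278]
tool_rot: [2.226, 2.216, 0.001]
contact_force: [0.8, -0.2, -0.2]
opening: 0.0549
grip_force: 63.3
```

send_rows([
  [4.5,[0,0,0.1],0],
  [6,[0,0,0],0],
  [6.5,[0,0,0],0],
  [7,[0,0,0],0],
  [7.6,[0,0,-1],0],
  [7.6,[0,0,-4],0],
  [7.6,[0,0,-5],0],
  [7.6,[0,0,-2],0],
  [7.6,[0,0,0],0],
  [7.6,[0,0,0],0],
])

```text
t: 22.92
tool_pos: [0.4868, 0.0098, 0.1452]
tool_rot: [-2.225, -2.216, 0.002]
contact_force: [-0.5, 0.5, 0.2]
opening: 0.0764
grip_force: 0.0
```

Run:
```python
from h import *
im=grab('wrist'); print(ctrl.get_obs()['tool_pos']); stack(im,.031,.042)
```

```text
[0.48650278 0.00986474 0.14467088]
stack [0.4876 0.0103 0.035 ] [0.057 0.058 0.008] ztop 0.0364 slope [-0.    -0.008]
```

send_rows([
  [7.8,[-4,-0.3,0],0],
  [7.8,[-5,-0.3,0],0],
  [7.8,[-5,-0.3,0],0],
  [7.8,[-5,-0.3,0],0],
  [7.8,[-4,-0.2,0],0],
  [7.8,[-0.9,0,4],0],
  [7.8,[0,0,4],0],
  [7.8,[0,0,2],0],
  [7.8,[0,0,0],0],
  [7.8,[0,0,0],0],
])

```text
t: 24.22
tool_pos: [0.4727, -0.2293, 0.0465]
tool_rot: [2.226, 2.217, -0.0]
contact_force: [-0.2, -0.3, -0.3]
opening: 0.0776
grip_force: 0.0
```

send_rows([
  [7.8,[0,0,0],0],
  [7.8,[0,0,0],0],
])

```text
t: 24.48
tool_pos: [0.4732, -0.2296, 0.0474]
tool_rot: [2.225, 2.216, 0.001]
contact_force: [-0.1, -0.0, 0.0]
opening: 0.0779
grip_force: 0.0
```

send_rows([
  [7.8,[0,0,2],0],
  [7.8,[0,0,1],0],
  [7.8,[0,0,0.35],0],
  [7.8,[0,0,0],0],
  [4.5,[0,0,0],0],
  [4.5,[0,0,0],0],
  [4.5,[0,0,0],0],
  [4.5,[0,0,0],0],
])

```text
t: 25.48
tool_pos: [0.4736, -0.2299, 0.0143]
tool_rot: [2.224, 2.215, 0.001]
contact_force: [0.7, 0.5, 6.1]
opening: 0.0546
grip_force: 63.1
```

send_rows([
  [4.5,[0,0,-1],0],
  [4.5,[0,0,-3],0],
  [4.5,[0,0,-4],0],
  [4.5,[4,0.3,0],0],
  [4.5,[5,0.3,0],0],
  [4.5,[5,0.3,0],0],
  [4.5,[5,0.3,0],0],
  [4.5,[4,0.3,0],0],
  [4.5,[0.9,0,0],0],
  [4.5,[0,0,0],0],
])

```text
t: 26.72
tool_pos: [0.4884, 0.0097, 0.0929]
tool_rot: [2.225, 2.218, -0.001]
contact_force: [-0.3, -0.3, -0.1]
opening: 0.0543
grip_force: 63.2
```

send_rows([
  [4.5,[0,0,2.5],0],
  [4.5,[0,0,0],0],
  [4.5,[0,0,0],0],
])

```text
t: 27.1
tool_pos: [0.4888, 0.0088, 0.0683]
tool_rot: [2.227, 2.215, 0.0]
contact_force: [-0.1, -0.3, 0.2]
opening: 0.0544
grip_force: 63.2
```

Run:
```python
from h import *
held(grab('wrist'))
```

```text
tcp [0.4892 0.0089 0.0687] held-tcp [-0.0005  0.0007  0.0056] [0.055 0.057 0.009] ztop 0.0076
```

send_rows([
  [4.5,[0,0,1.8],0],
  [4.5,[0,0,1],0],
  [4.5,[0,0,0.4],0],
  [4.5,[0,0,0],0],
  [4.5,[0,0,0],0],
])

```text
t: 27.78
tool_pos: [0.4881, 0.0098, 0.0363]
tool_rot: [-2.224, -2.216, 0.003]
contact_force: [-5.1, 0.5, 9.1]
opening: 0.0548
grip_force: 64.0
```

send_rows([
  [4.5,[0,0,0.1],0],
  [6,[0,0,0],0],
  [6.5,[0,0,0],0],
  [7,[0,0,0],0],
  [7.6,[0,0,-1],0],
  [7.6,[0,0,-4],0],
  [7.6,[0,0,-5],0],
  [7.6,[0,0,-1],0],
  [7.6,[0,0,0],0],
  [7.6,[0,0,0],0],
])

```text
t: 29.02
tool_pos: [0.4874, 0.0099, 0.1429]
tool_rot: [-2.224, -2.215, 0.003]
contact_force: [-0.4, -1.1, 1.2]
opening: 0.0764
grip_force: 0.0
```

Run:
```python
from h import *
im=grab('wrist'); print(ctrl.get_obs()['tool_pos']); stack(im,.039,.05)
```

```text
[0.48727192 0.00986088 0.14275634]
stack [0.4881 0.0101 0.0428] [0.057 0.057 0.007] ztop 0.0443 slope [ 0.001 -0.007]
```

send_rows([
  [7.8,[-4,-0.4,0],0],
  [7.8,[-5,-0.4,0],0],
  [7.8,[-6,-0.4,0],0],
  [7.8,[-6,-0.4,0],0],
  [7.8,[-6,-0.3,0],0],
  [7.8,[-5,0,0],0],
  [7.8,[-2,0,4],0],
  [7.8,[0,0,4],0],
  [7.8,[0,0,1.6],0],
  [7.8,[0,0,0],0],
])

```text
t: 30.32
tool_pos: [0.467, -0.3289, 0.0468]
tool_rot: [-2.223, -2.214, 0.0]
contact_force: [0.9, 0.6, 0.2]
opening: 0.0782
grip_force: 0.0
```

send_rows([
  [7.8,[0,0,0],0],
  [7.8,[0,0,0],0],
  [7.8,[0,0,0],0],
])

```text
t: 30.7
tool_pos: [0.4689, -0.3306, 0.0502]
tool_rot: [2.224, 2.215, 0.0]
contact_force: [-0.1, -0.3, 0.8]
opening: 0.0783
grip_force: 0.0
```

send_rows([
  [7.8,[0.1,-0.1,2],0],
  [7.8,[0,0,1.2],0],
  [7.8,[0,0,0.4],0],
  [7.8,[0,0,0],0],
  [4.5,[0,0,0],0],
  [4.5,[0,0,0],0],
  [4.5,[0,0,0],0],
  [4.5,[0,0,0],0],
])

```text
t: 31.7
tool_pos: [0.4681, -0.33, 0.0142]
tool_rot: [2.224, 2.215, 0.0]
contact_force: [0.4, -0.1, 5.1]
opening: 0.0544
grip_force: 63.5
```

send_rows([
  [4.5,[0,0,-1],0],
  [4.5,[0,0,-3],0],
  [4.5,[0,0,-4],0],
  [4.5,[4,0.4,0],0],
  [4.5,[5,0.4,0],0],
  [4.5,[6,0.4,0],0],
  [4.5,[6,0.4,0],0],
  [4.5,[6,0.4,0],0],
  [4.5,[5,0,0],0],
  [4.5,[2,0,0],0],
])

```text
t: 32.95
tool_pos: [0.4877, 0.0133, 0.0926]
tool_rot: [-2.222, -2.219, 0.0]
contact_force: [0.4, -0.9, -0.4]
opening: 0.0542
grip_force: 63.2
```

send_rows([
  [4.5,[0,0,1],0],
  [4.5,[0,0,0],0],
  [4.5,[0,0,0],0],
  [4.5,[0,0,0],0],
])

```text
t: 33.45
tool_pos: [0.4887, 0.0099, 0.0829]
tool_rot: [2.228, 2.215, 0.0]
contact_force: [0.2, -0.8, -0.4]
opening: 0.0546
grip_force: 63.2
```

Run:
```python
from h import *
held(grab('wrist'))
```

```text
tcp [0.4888 0.01   0.083 ] held-tcp [-0.0002 -0.0005  0.0056] [0.055 0.058 0.009] ztop 0.0081
```

send_rows([
  [4.5,[0,0,2.2],0],
  [4.5,[0,0,1.2],0],
  [4.5,[0,0,0.3],0],
  [4.5,[0,0,0.1],0],
  [4.5,[0,0,0],0],
])

```text
t: 34.12
tool_pos: [0.4891, 0.0106, 0.0454]
tool_rot: [2.225, 2.216, 0.001]
contact_force: [-0.0, 0.0, 0.1]
opening: 0.0547
grip_force: 63.2
```

send_rows([
  [4.5,[0,0,0.1],0],
  [6,[0,0,0],0],
  [6.5,[0,0,0],0],
  [7,[0,0,0],0],
  [7.6,[0,0,-1],0],
  [7.6,[0,0,-4],0],
  [7.6,[0,0,-4],0],
  [7.6,[0,0,-1],0],
  [7.6,[0,0,0],0],
  [7.6,[0,0,0],0],
])

```text
t: 35.38
tool_pos: [0.4874, 0.0108, 0.142]
tool_rot: [-2.224, -2.215, 0.003]
contact_force: [0.6, 1.0, -0.3]
opening: 0.0762
grip_force: 0.0
```

Run:
```python
from h import *
im=grab('wrist');save(im,'w6.png'); print(ctrl.get_obs()['tool_pos']); stack(im,.047,.058);P,s=cloud(im)
k=(im['range_z']>.1)&(P[...,2]>.0195)&(P[...,2]<.048)&(P[...,0]>.6)
n,l,st,_=cv2.connectedComponentsWithStats(cv2.morphologyEx(k.astype(np.uint8),2,np.ones((3,3),np.uint8)))
for i in range(1,n):
    if st[i,4]>500: q=P[l==i]; print(st[i],((q.min(0)+q.max(0))/2).round(4),np.ptp(q,0).round(3),np.median(q[:,2]).round(4))
```

```text
[0.48735981 0.01087582 0.14186831]
stack [0.4889 0.0106 0.0508] [0.057 0.057 0.008] ztop 0.0523 slope [-0.001 -0.008]
[ 556   28   84   97 6328] [0.6788 0.1237 0.0222] [0.064 0.064 0.005] 0.022
[ 513  161   92   89 6306] [0.6606 0.0324 0.0307] [0.064 0.066 0.022] 0.0373
```

View pics/w6.png

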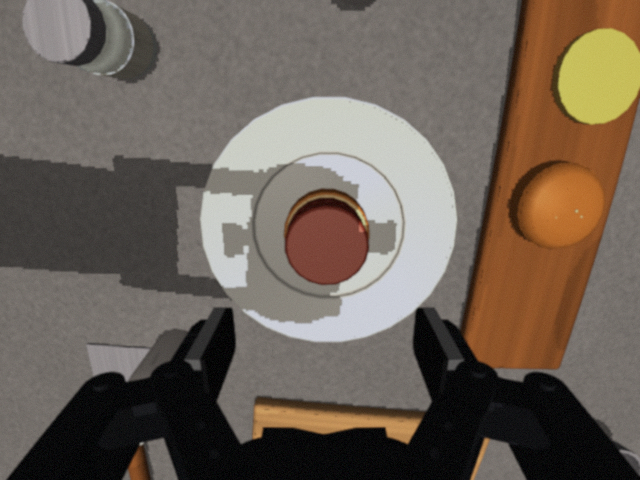

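The four slices are stacked flat at (327,240), and the cheese at (600,75) and dome at (560,205) haven't moved. Next is the cheese.

send_rows([
  [8.2,[2.5,4,0],0],
  [8.2,[3,5,0],0],
  [8.2,[3,5,0],0],
  [8.2,[2.8,5.1,0],0],
  [8.2,[0,0,4],0],
  [8.2,[0,0,4],0],
  [8.2,[0,0,1.5],0],
  [8.2,[0,0,0],0],
  [8.2,[0,0,0],0],
  [8.2,[0,0,0],0],
])

```text
t: 36.67
tool_pos: [0.6815, 0.123, 0.0513]
tool_rot: [2.224, 2.215, 0.005]
contact_force: [-0.0, -0.3, 0.1]
opening: 0.0818
grip_force: 0.0
```

Run:
```python
from h import *
im=grab('wrist');print(ctrl.get_obs()['tool_pos']);P,s=cloud(im);F=im['frame'].astype(int)
k=(im['range_z']>.08)&(P[...,2]>.0193)&(P[...,2]<.03)&(F[...,1]>F[...,2]*1.4)&(F[...,1]>F[...,0]*.85)
n,l,st,_=cv2.connectedComponentsWithStats(cv2.morphologyEx(k.astype(np.uint8),2,np.ones((3,3),np.uint8)))
for i in range(1,n):
    if st[i,4]>500: q=P[l==i]; print(st[i],((q.min(0)+q.max(0))/2).round(4),np.ptp(q,0).round(3),np.median(q[:,2]).round(4))
```

```text
[0.68128904 0.12296031 0.05103296]
```

Run:
```python
from h import *
im=dict(np.load('/tmp/wrist.npz'));save(im,'w7.png');P,s=cloud(im)
k=(im['range_z']>.05)&(P[...,2]>.0185)&(P[...,2]<.03)
n,l,st,_=cv2.connectedComponentsWithStats(k.astype(np.uint8))
for i in range(1,n):
    if st[i,4]>500: q=P[l==i]; print(st[i],((q.min(0)+q.max(0))/2).round(4),np.ptp(q,0).round(3),np.median(q[:,2]).round(4),np.median(im['frame'][l==i],0))
```

```text
[  0   0  77  17 542] [0.5549 0.2566 0.0242] [0.038 0.004 0.011] 0.023 [79. 75. 71.]
[442   0  76  33 685] [0.7489 0.2487 0.0242] [0.033 0.012 0.011] 0.0243 [46. 24.  9.]
[ 499   13   75  363 4885] [0.7848 0.1584 0.0243] [0.003 0.184 0.011] 0.0244 [55. 53. 54.]
[   0  131   24   72 1049] [0.5258 0.1866 0.0242] [0.015 0.035 0.011] 0.0238 [87. 82. 78.]
[  259   224   123   113 10662] [0.6796 0.1238 0.0215] [0.064 0.064 0.006] 0.0221 [186. 151.  73.]
[ 238  372  110   50 1534] [0.6626 0.0518 0.0242] [0.065 0.029 0.011] 0.0253 [79. 46. 21.]
[  0 396  55  28 875] [0.4884 0.0363 0.0242] [0.04  0.013 0.011] 0.0219 [88. 49. 28.]
```

View pics/w7.png

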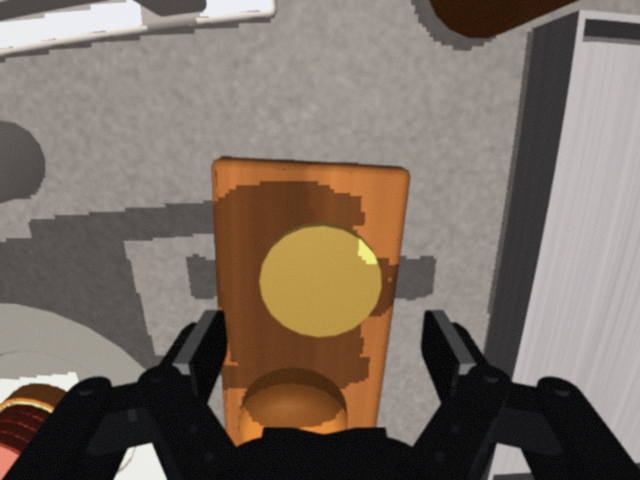

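The cheese is at (320,280), measured at (0.680, 0.124), between the fingers. I'll descend and grip.

send_rows([
  [8,[0.1,-0.2,2],0],
  [8,[0,0,1.2],0],
  [8,[0,0,0.6],0],
  [8,[0,0,0],0],
  [5,[0,0,0],0],
  [5,[0,0,0],0],
  [5,[0,0,0],0],
  [5,[0,0,0],0],
])

```text
t: 37.72
tool_pos: [0.6792, 0.124, 0.0122]
tool_rot: [2.225, 2.216, 0.003]
contact_force: [0.6, 0.3, 5.8]
opening: 0.0608
grip_force: 65.2
```

send_rows([
  [5,[0,0,-1],0],
  [5,[0,0,-4],0],
  [5,[0,0,-4],0],
  [5,[-2,-4,0],0],
  [5,[-3,-5,0],0],
  [5,[-3,-5,0],0],
  [5,[-3.2,-5,0],0],
  [5,[0,0,0],0],
  [5,[0,0,0],0],
  [5,[0,0,0],0],
])

```text
t: 38.98
tool_pos: [0.4889, 0.013, 0.1016]
tool_rot: [2.225, 2.217, 0.001]
contact_force: [-0.1, 0.1, -0.5]
opening: 0.0606
grip_force: 65.0
```

Run:
```python
from h import *
held(grab('wrist')); print(ctrl.get_obs()['opening'])
```

```text
tcp [0.4889 0.0131 0.1014] held-tcp [-0.     -0.0003  0.0072] [0.061 0.065 0.011] ztop 0.01
0.060703122316257505
```

send_rows([
  [5,[-0.3,0,3],0],
  [5,[0,0,1.2],0],
  [5,[0,0,0.6],0],
  [5,[0,0,0.2],0],
  [5,[0,0,0],0],
])

```text
t: 39.65
tool_pos: [0.4881, 0.0097, 0.0514]
tool_rot: [2.225, 2.216, 0.001]
contact_force: [0.8, -0.8, -0.1]
opening: 0.0607
grip_force: 65.0
```

send_rows([
  [5,[0,0,0.1],0],
  [6.6,[0,0,0],0],
  [7,[0,0,0],0],
  [7.6,[0,0,0],0],
  [8,[0,0,-1],0],
  [8,[0,0,-4],0],
  [8,[0,0,-4],0],
  [8,[0,0,0],0],
  [8,[0,0,0],0],
  [8,[0,0,0],0],
])

```text
t: 40.9
tool_pos: [0.4865, 0.0098, 0.1382]
tool_rot: [-2.224, -2.215, 0.003]
contact_force: [0.0, -0.2, -0.1]
opening: 0.0801
grip_force: 0.0
```

Run:
```python
from h import *
im=grab('wrist'); print(ctrl.get_obs()['tool_pos']); stack(im,.055,.067);P,s=cloud(im)
k=(im['range_z']>.1)&(P[...,2]>.0195)&(P[...,2]<.048)&(P[...,0]>.6)
n,l,st,_=cv2.connectedComponentsWithStats(cv2.morphologyEx(k.astype(np.uint8),2,np.ones((3,3),np.uint8)))
for i in range(1,n):
    if st[i,4]>500: q=P[l==i]; print(st[i],((q.min(0)+q.max(0))/2).round(4),np.ptp(q,0).round(3),np.median(q[:,2]).round(4))
```

```text
[0.48651029 0.00986508 0.13821925]
stack [0.4878 0.0093 0.0587] [0.063 0.064 0.007] ztop 0.0601 slope [-0.001 -0.005]
[ 516  161   94   89 6516] [0.6609 0.0324 0.0307] [0.065 0.066 0.022] 0.0373
```

send_rows([
  [8.4,[0.4,3.5,0],0],
  [8.4,[0.6,5,0],0],
  [8.4,[0.6,5,0],0],
  [8.4,[0.6,4,0],0],
  [8.4,[0,0,4],0],
  [8.4,[0,0,2.8],0],
  [8.4,[0,0,0],0],
  [8.4,[0,0,0],0],
  [8.4,[0,0,0],0],
])

```text
t: 42.08
tool_pos: [0.6639, 0.0309, 0.0739]
tool_rot: [2.224, 2.215, 0.003]
contact_force: [-0.6, -0.4, -0.6]
opening: 0.0838
grip_force: 0.0
```

Run:
```python
from h import *
im=grab('wrist'); print(ctrl.get_obs()['tool_pos']);P,s=cloud(im);F=im['frame'].astype(int)
for lo in (.019,.028,.035):
    k=(im['range_z']>.05)&(P[...,2]>lo)&(P[...,2]<.048)&(abs(P[...,0]-.662)<.06)&(abs(P[...,1]-.032)<.06)&(F[...,0]>F[...,2]*1.5)
    q=P[cv2.morphologyEx(k.astype(np.uint8),2,np.ones((3,3),np.uint8))>0]; print(((q.min(0)+q.max(0))/2).round(4),np.ptp(q,0).round(3))
```

```text
[0.66380365 0.03088004 0.07386358]
[0.6621 0.0333 0.0303] [0.066 0.064 0.023]
[0.6621 0.033  0.0348] [0.065 0.064 0.014]
[0.6621 0.0321 0.0383] [0.056 0.056 0.007]
```

Bun top measured at (0.662, 0.0325). Descend to TCP z ≈ 0.011 and grip.

send_rows([
  [8.4,[0.2,-0.2,2.5],0],
  [8.4,[0,0,2],0],
  [8.4,[0,0,1.3],0],
  [8.4,[0,0,0.4],0],
  [8.4,[0,0,0],0],
  [8.4,[0,0,0],0],
  [5,[0,0,0],0],
  [5,[0,0,0],0],
  [5,[0,0,0],0],
  [5,[0,0,0],0],
])

```text
t: 43.38
tool_pos: [0.6618, 0.0329, 0.0113]
tool_rot: [2.225, 2.215, 0.003]
contact_force: [0.2, 0.3, 5.8]
opening: 0.0634
grip_force: 66.4
```

send_rows([
  [5,[0,0,-1],0],
  [5,[0,0,-4],0],
  [5,[0,0,-4],0],
  [5,[0,0,-1],0],
  [5,[-0.4,-3.5,0],0],
  [5,[-0.6,-5,0],0],
  [5,[-0.6,-5,0],0],
  [5,[-0.6,-4,0],0],
  [5,[0,0,0],0],
  [5,[0,0,0],0],
])

```text
t: 44.62
tool_pos: [0.4857, 0.0117, 0.1095]
tool_rot: [-2.226, -2.217, -0.0]
contact_force: [-0.0, 1.2, -0.1]
opening: 0.0638
grip_force: 66.0
```

Run:
```python
from h import *
im=grab('wrist'); P,s=cloud(im);F=im['frame'].astype(int);t=ctrl.get_obs()['tool_pos']
k=(im['range_z']>.05)&(abs(P[...,2]-t[2]-.02)<.02)&(abs(P[...,:2]-t[:2]).max(-1)<.045)&(F[...,0]>F[...,2]*1.6)&(F[...,0]>40)
q=P[cv2.morphologyEx(k.astype(np.uint8),2,np.ones((3,3),np.uint8))>0]; print(t,((q.min(0)+q.max(0))/2-t).round(4),np.ptp(q,0).round(3),q[:,2].max()-t[2])
```

```text
[0.48628967 0.01172181 0.10979097] [-0.0007  0.0006  0.0155] [0.064 0.064 0.029] 0.0301855212778164
```

send_rows([
  [5,[-0.2,0.2,3],0],
  [5,[0,0,1.2],0],
  [5,[0,0,0.6],0],
  [5,[0,0,0.2],0],
  [5,[0,0,0],0],
  [5,[0,0,0],0],
])

```text
t: 45.42
tool_pos: [0.4881, 0.0097, 0.0605]
tool_rot: [2.225, 2.216, 0.001]
contact_force: [0.8, 0.4, -0.0]
opening: 0.0633
grip_force: 66.0
```

send_rows([
  [5,[0,0,0.2],0],
  [5,[0,0,0.1],0],
  [5,[0,0,0],0],
])

```text
t: 45.8
tool_pos: [0.4878, 0.0097, 0.0573]
tool_rot: [2.226, 2.217, 0.0]
contact_force: [-0.7, 0.4, 3.3]
opening: 0.0642
grip_force: 66.5
```

Light contact, so I'll release and lift.

send_rows([
  [6.8,[0,0,0],0],
  [7.2,[0,0,0],0],
  [7.8,[0,0,0],0],
  [8.2,[0,0,-1],0],
  [8.2,[0,0,-4],0],
  [8.2,[0,0,-5],0],
  [8.2,[0,0,-5],0],
  [8.2,[0,0,-4],0],
  [8.2,[0,0,0],0],
  [8.2,[0,0,0],0],
])

```text
t: 47.05
tool_pos: [0.4872, 0.0098, 0.2465]
tool_rot: [-2.226, -2.217, 0.0]
contact_force: [-0.5, 0.2, -0.0]
opening: 0.082
grip_force: 0.0
```

Run:
```python
from h import *
im=grab('wrist');save(im,'w8.png'); print(ctrl.get_obs()['tool_pos']); stack(im,.064,.1); stack(im,.08,.1)
```

```text
[0.48678289 0.00982911 0.24542792]
stack [0.4876 0.0089 0.076 ] [0.065 0.066 0.024] ztop 0.0836 slope [ 0.    -0.073]
stack [0.4873 0.0088 0.0839] [0.058 0.059 0.008] ztop 0.0843 slope [ 0.002 -0.008]
```

View pics/w8.png

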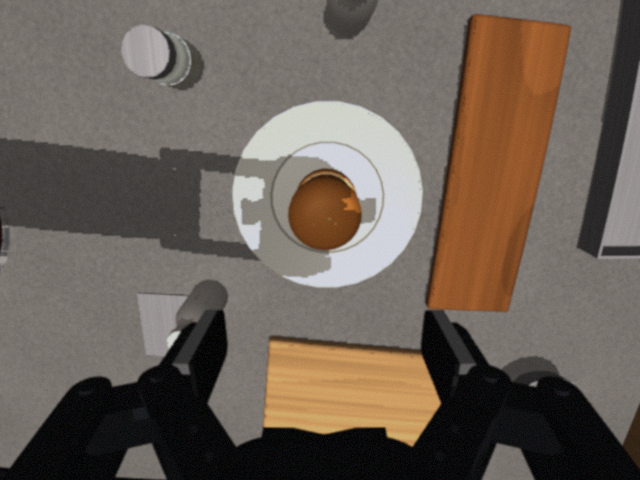

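The sandwich is stacked flat and centred at (325,210), with both boards empty. Now the slicer handle.

send_rows([
  [5,[4,1.8,0],-4.4],
  [5,[5,2,0],0],
  [5,[5,2,0],0],
  [5,[5,2,0],0],
  [5,[5,2,0],0],
  [5,[4,1.4,0],0],
  [5,[0,0,0],0],
  [5,[0,0,0],0],
  [5,[0,0,0],0],
])

```text
t: 48.22
tool_pos: [0.5818, 0.2946, 0.2462]
tool_rot: [-2.141, -2.299, 0.002]
contact_force: [-0.5, -0.3, -0.1]
opening: 0.0501
grip_force: 0.0
```

Run:
```python
from h import *
im=grab('wrist'); o=ctrl.get_obs();print(o['tool_pos'],o['tool_rot']);P,s=cloud(im);V=im['frame'].max(-1)
k=(im['range_z']>.05)&(P[...,2]>.15)&(P[...,2]<.18)&(abs(P[...,0]-.61)<.05)&(abs(P[...,1]-.31)<.09)
q=P[k];print(len(q),q.min(0).round(4),q.max(0).round(4),q.mean(0).round(4));a,b=np.linalg.eigh(np.cov(q[:,:2].T));print(b[:,1])
t=q[q[:,2]>.16];print(np.median(t,0))
```

```text
[0.581877   0.29461819 0.24658138] [-2.14090908e+00 -2.29899964e+00  8.78563797e-04]
5361 [0.5993 0.2548 0.1602] [0.6271 0.3707 0.1734] [0.6119 0.318  0.1689]
[-0.07561493  0.99713709]
[0.61166975 0.32019134 0.16967205]
```

send_rows([
  [5,[1.6,3.2,0],0],
  [5,[0,0,4],0],
  [5,[0,0,2],0],
  [5,[0,0,0],0],
  [5,[0,0,0],0],
  [5,[0,0,0],0],
])

```text
t: 49.02
tool_pos: [0.6136, 0.3144, 0.1891]
tool_rot: [2.138, 2.3, 0.005]
contact_force: [-0.4, -0.3, 0.3]
opening: 0.05
grip_force: 0.0
```

send_rows([
  [5,[-0.1,0,2],0],
  [5,[0,0,1.5],0],
  [5,[0,0,0.9],0],
  [5,[0,0,0],0],
  [5,[0,0,0],0],
])

```text
t: 49.65
tool_pos: [0.6132, 0.3133, 0.1432]
tool_rot: [2.139, 2.3, 0.001]
contact_force: [0.9, -0.4, -0.4]
opening: 0.0503
grip_force: 0.0
```

send_rows([
  [1,[0,0,0],0],
  [1,[0,0,0],0],
  [1,[0,0,0],0],
  [1,[0,0,0],0],
  [1,[0,0,0],0],
], newtons=80)

```text
t: 50.28
tool_pos: [0.6137, 0.3133, 0.1438]
tool_rot: [2.138, 2.3, 0.003]
contact_force: [2.5, 0.4, 3.4]
opening: 0.0178
grip_force: 78.1
```

send_rows([
  [1,[0,0,-0.5],0],
  [1,[0,0,-1],0],
  [1,[0,0,-1.2],0],
  [1,[0,0,-1.2],0],
  [1,[0,0,-1.2],0],
  [1,[0,0,-1.2],0],
  [1,[0,0,-0.8],0],
  [1,[0,0,-0.3],0],
  [1,[0,0,0],0],
  [1,[0,0,0],0],
])

```text
t: 51.52
tool_pos: [0.6136, 0.3133, 0.2139]
tool_rot: [2.139, 2.3, 0.002]
contact_force: [9.9, 3.4, -8.2]
opening: 0.0178
grip_force: 78.5
```

send_rows([
  [1,[0,0,-0.4],0],
  [1,[0,0,-0.2],0],
  [1,[0,0,0],0],
  [1,[0,0,0],0],
  [4,[0,0,0],0],
  [5,[0,0,0],0],
  [5,[0,0,0],0],
  [5,[0,0,-3],0],
  [5,[0,0,-4],0],
  [5,[0,0,0],0],
])

```text
t: 52.78
tool_pos: [0.6145, 0.3138, 0.2989]
tool_rot: [2.137, 2.298, 0.013]
contact_force: [1.3, 0.5, 0.7]
opening: 0.05
grip_force: 0.0
```

Run:
```python
from h import *
im=grab('wrist'); o=ctrl.get_obs();print(o['tool_pos']);P,s=cloud(im)
k=(im['range_z']>.05)&(P[...,2]>.21)&(P[...,2]<.27)&(abs(P[...,0]-.61)<.03)&(abs(P[...,1]-.31)<.09)
q=P[k];print(len(q),q.min(0).round(4),q.max(0).round(4),np.median(q,0).round(4))
t=grab('top');P,s=cloud(t);F=t['frame'].astype(int);save(t,'t2.png')
k=np.zeros(P.shape[:2],bool);k[185:290,140:200]=1;k&=(t['range_z']>.1)&(F[...,0]-F[...,1]>50)&(P[...,2]>.05)&(P[...,2]<.1)
q=P[k];print('saus',len(q),q.min(0).round(3),q.max(0).round(3) if len(q) else 0)
```

```text
[0.61365116 0.31349151 0.29594381]
5976 [0.5993 0.2547 0.2269] [0.6276 0.371  0.247 ] [0.6128 0.3216 0.2435]
saus 1067 [0.453 0.276 0.064] [0.58  0.328 0.086]
```

View pics/t2.png

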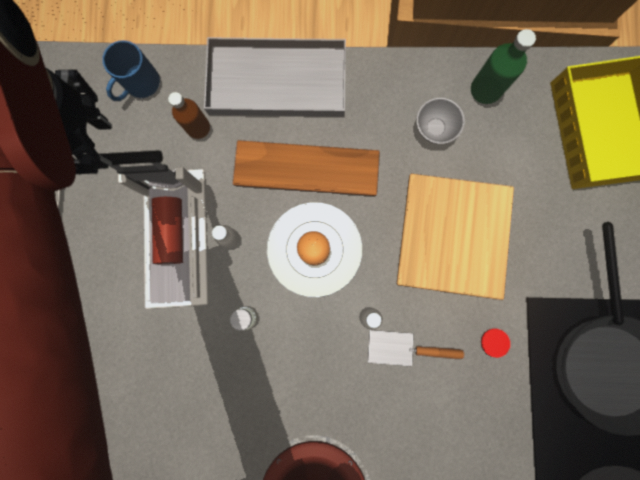

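The top view shows the blade raised (handle at about (135,160), 74 mm higher than before), the sausage at (167,230), and the sandwich at (313,248). Now I'll go behind the sausage with the fingers closed.

send_rows([
  [0,[0,-4,0],0],
  [0,[0,-5,0],0],
  [0,[0,-5,0],0],
  [0,[-0.3,-5,0],0],
  [0,[0,-1.5,4],0],
  [0,[0,0,5],0],
  [0,[0,0,5],0],
  [0,[0,0,4],0],
  [0,[0,0,0],0],
  [0,[0,0,0],0],
])

```text
t: 54.12
tool_pos: [0.409, 0.2955, 0.1137]
tool_rot: [2.139, 2.3, 0.001]
contact_force: [-0.3, 0.3, 0.5]
opening: 0.0
grip_force: 0.0
```

send_rows([
  [0,[0,0,0],0],
  [0,[0,0,0],0],
])

```text
t: 54.38
tool_pos: [0.4097, 0.2958, 0.1147]
tool_rot: [2.139, 2.3, 0.005]
contact_force: [-0.0, 0.6, 0.4]
opening: 0.0
grip_force: 0.0
```

send_rows([
  [0,[0,0,3],0],
  [0,[0,0,3],0],
  [0,[0,0,1],0],
  [0,[0,0,0],0],
  [0,[0,1,0],0],
  [0,[0,1,0],0],
  [0,[0,0.6,0],0],
  [0,[0,0.6,0],0],
  [0,[0,0.6,0],0],
  [0,[0,0,0],0],
])

```text
t: 55.62
tool_pos: [0.4454, 0.2981, 0.0431]
tool_rot: [-2.138, -2.299, 0.005]
contact_force: [-7.6, -0.7, 7.8]
opening: 0.0003
grip_force: 4.8
```

send_rows([
  [0,[0,0.5,0],0],
  [0,[0,0.5,0],0],
  [0,[0,0.5,0],0],
  [0,[0,0.3,0],0],
  [0,[0,0,0],0],
  [0,[0,0,0],0],
])

```text
t: 56.38
tool_pos: [0.4629, 0.2995, 0.043]
tool_rot: [-2.137, -2.299, 0.005]
contact_force: [-8.2, -0.3, 7.6]
opening: 0.0001
grip_force: 5.2
```

send_rows([
  [0,[0,0.4,0],0],
  [0,[0,0.4,0],0],
  [0,[0,0.3,0],0],
  [0,[0,0.2,0],0],
  [0,[0,0,0],0],
  [0,[0,0,0],0],
])

```text
t: 57.12
tool_pos: [0.4757, 0.3005, 0.043]
tool_rot: [-2.137, -2.298, 0.006]
contact_force: [-8.6, 0.1, 8.1]
opening: -0.0005
grip_force: 5.5
```

send_rows([
  [0,[0,0.2,0],0],
  [0,[0,0.2,0],0],
  [0,[0,0,0],0],
])

```text
t: 57.5
tool_pos: [0.4793, 0.3008, 0.043]
tool_rot: [-2.136, -2.298, 0.007]
contact_force: [-9.9, -0.0, 8.3]
opening: -0.0001
grip_force: 6.2
```

send_rows([
  [0,[0,0.2,0],0],
  [0,[0,0,0],0],
  [0,[0,0.2,0],0],
  [0,[0,0,0],0],
  [0,[0,0,0],0],
])

```text
t: 58.12
tool_pos: [0.4794, 0.3007, 0.0428]
tool_rot: [-2.132, -2.294, 0.019]
contact_force: [-24.6, -3.3, 19.7]
opening: -0.0001
grip_force: 14.3
```

Run:
```python
from h import *
im=grab('wrist'); save(im,'w9.png')
t=grab('top');P,s=cloud(t);F=t['frame'].astype(int)
k=np.zeros(P.shape[:2],bool);k[165:290,140:200]=1;k&=(t['range_z']>.1)&(F[...,0]-F[...,1]>50)&(P[...,2]>.05)&(P[...,2]<.1)&(P[...,1]>.28)
q=P[k];print('saus',len(q),q.min(0).round(4),q.max(0).round(4))
```

```text
saus 1074 [0.4968 0.28   0.0619] [0.6211 0.3341 0.0983]
```

View pics/w9.png

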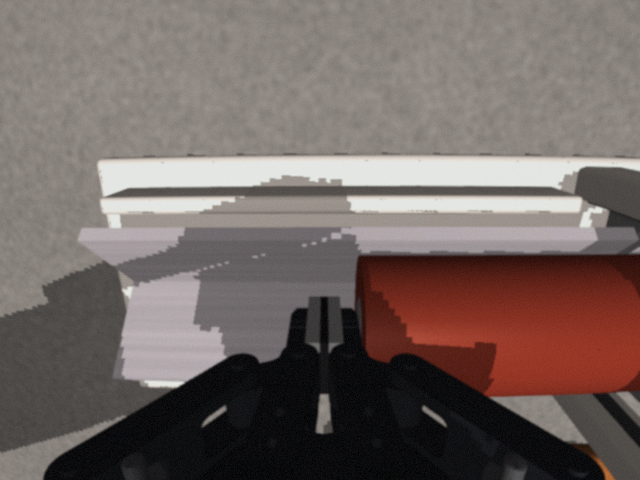

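The sausage's rear face is against the fingertips at (358,320), and the jump in force shows it has reached the stop. Its front end is past the blade line at x ≈ 0.621. Back off, lift clear and verify.

send_rows([
  [0,[0,-0.5,0],0],
  [0,[0,-2,0],0],
  [0,[0,-3,0],0],
  [0,[0,0,-4],0],
  [0,[0,0,-5],0],
  [0,[0,0,-5],0],
  [0,[0,0,-5],0],
  [0,[-2,0,-2],0],
  [0,[0,0,0],0],
  [0,[0,0,0],0],
])

```text
t: 59.48
tool_pos: [0.4316, 0.2769, 0.2513]
tool_rot: [-2.139, -2.3, 0.003]
contact_force: [0.1, 0.9, -0.9]
opening: 0.0002
grip_force: 0.0
```

Run:
```python
from h import *
t=grab('top');P,s=cloud(t);F=t['frame'].astype(int)
k=np.zeros(P.shape[:2],bool);k[165:290,140:200]=1;k&=(t['range_z']>.1)&(F[...,0]-F[...,1]>50)&(P[...,2]>.05)&(P[...,2]<.09)&(P[...,1]>.28)
q=P[k];print('saus',len(q),q.min(0).round(4),q.max(0).round(4))
k=(t['range_z']>.1)&(P[...,2]>.065)&(P[...,2]<.1)&(abs(P[...,:2]-[.489,.009]).max(-1)<.06);q=P[k];print('top',((q.min(0)+q.max(0))/2).round(4),np.ptp(q,0).round(3))
im=grab('scene'); c=cv2.resize(im['frame'][150:330,240:480],(800,600),interpolation=cv2.INTER_CUBIC); cv2.imwrite('pics/s2.png',cv2.cvtColor(c,cv2.COLOR_RGB2BGR))
P,s=cloud(im); F=im['frame'].astype(int)
k=(im['range_z']>.1)&(abs(P[...,0]-.613)<.04)&(abs(P[...,1]-.31)<.08)&(P[...,2]>.2)&(F.max(-1)<60); q=P[k]; print('handle',len(q),np.median(q,0),q.max(0)); print(ctrl.get_obs()['tool_pos'])
```

```text
saus 1444 [0.4929 0.28   0.0635] [0.621  0.3332 0.0851]
top [0.4872 0.0085 0.0786] [0.065 0.063 0.025]
handle 171 [0.61772274 0.29948911 0.24349471] [0.6273616  0.36206251 0.24848168]
[0.43124658 0.27689186 0.25069331]
```

View pics/s2.png

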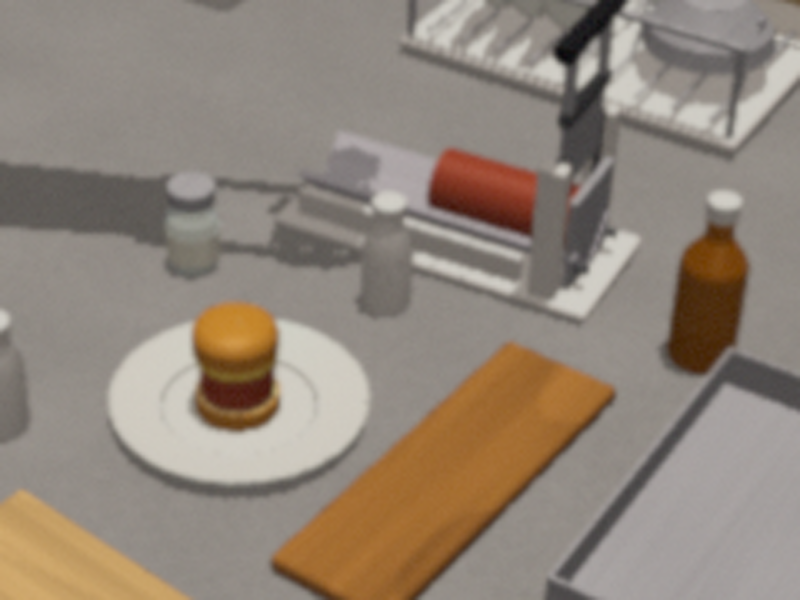

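The picture shows the stacked sandwich at (236,365), the blade up with its handle at (590,28), and the sausage against the stop at (490,195). The bottles and jar still stand upright. Handing in.

```bash
python3 -c "
from station import ctrl
print(ctrl.finish_job())"
```

```text
the job is handed in; nothing more can be done
None
```

The job is handed in, though the hand-in returned no verdict: by the last camera checks the sandwich (base, four slices, cheese, domed top) is stacked flat and centred on the plate, the blade is up about 74 mm, and the sausage is against the stop.

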